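# Put the drill packs on charge in the shed

### The job

Put the drill's battery packs on charge: turn the two steel turn buttons on the charging box aside, lift the dust panel out and lay it flat on the bare shelf boards, handle up, then stand every loose pack in a charging bay of its own, right down on the contacts. Then press the keys fully down, one at a time, in this order: white, yellow, blue twice, then green; do not press the red stop key. Leave the turn buttons aside and the panel off so that the packs can cool, and do not disturb the other things on the shelf.

Things in the scene. Friction and masses are not known exactly. Their poses are not given: they have to be found in the camera images.
- charger: shop-built plywood charging box fixed to the shelf, turned up to 0.2 rad: frame 186 x 242 x 41 mm high, with a grey key strip 52 mm wide, 40 mm high along its robot side. Origin on the shelf under the middle of the four bays, 93 mm from the far edge, 145 mm from the near edge and 121 mm from either side; +x points away from the robot, +y to its left, z up
- deck (a point): middle of the floor on which packs stand inside the box, 20 mm above the shelf, over the box's origin. Four bays, middles at x = +-0.041, y = +-0.042 of the box, each 58 (x) x 81 (y) mm between ribs 10 mm tall; each takes one pack, long side along y, either way round, with 5 mm play. Empty, and covered by the panel, at first
- panel: loose plywood dust panel 154 (x) x 178 (y) x 9 mm, 0.16 kg, lying in the frame's rebate, flush with the frame's top (41 mm up), 2 mm play all round; dark timber batten handle 16 mm wide (x), 90 mm long (y), 30 mm tall standing across its middle (top 39 mm above the underside). Origin in the middle of its underside, z up (32 mm above the shelf when in the frame, 0 when flat on the shelf)
- turn_left (a joint): dark steel turn button (bar 14 mm wide, 41 long, 10 thick) screwed on the frame's left (+y) rail; angle in rad, anticlockwise from above: 0 = its 30 mm arm points square across the panel's edge and holds it, 1.57 or -1.57 = lying along the rail, panel free. Turns either way to 1.75, takes 0.04 N m, stays where left; starts within 0.3 of 0
- turn_left_pivot (a point): top of the left turn button on its pivot screw, 52.5 mm above the shelf (underside 42.5 mm); at x = 0, y = +0.105 of the box; the bar reaches 30 mm from it to one side and 11 mm to the other
- turn_right (a joint): dark steel turn button (bar 14 mm wide, 41 long, 10 thick) screwed on the frame's right (-y) rail; angle in rad, anticlockwise from above: 0 = its 30 mm arm points square across the panel's edge and holds it, 1.57 or -1.57 = lying along the rail, panel free. Turns either way to 1.75, takes 0.04 N m, stays where left; starts within 0.3 of 0
- turn_right_pivot (a point): top of the right turn button on its pivot screw, 52.5 mm above the shelf (underside 42.5 mm); at x = 0, y = -0.105 of the box; the bar reaches 30 mm from it to one side and 11 mm to the other
- key_white (a joint): square white key, first from the left (seen from the robot) in the row of five on the grey strip along the charging box's robot side; value is how far it is pressed in m, 0 = up, 0.005 = fully down; it springs back; starts to give at 1.5 N, fully down at 5 N. Top 22 x 22 mm, 50 mm above the shelf, middle at x = -0.119, y = +0.057 of the box. Power.
- key_white_top (a point): middle of the top of the white key (22 x 22 mm, keys 38 mm apart), 50 mm above the shelf when up; at x = -0.119, y = +0.057 of the box
- key_yellow (a joint): square yellow key, second from the left (seen from the robot) in the row of five on the grey strip along the charging box's robot side; value is how far it is pressed in m, 0 = up, 0.005 = fully down; it springs back; starts to give at 1.5 N, fully down at 5 N. Top 22 x 22 mm, 50 mm above the shelf, middle at x = -0.119, y = +0.019 of the box. Pack type.
- key_blue (a joint): square blue key, third from the left (seen from the robot) in the row of five on the grey strip along the charging box's robot side; value is how far it is pressed in m, 0 = up, 0.005 = fully down; it springs back; starts to give at 1.5 N, fully down at 5 N. Top 22 x 22 mm, 50 mm above the shelf, middle at x = -0.119, y = -0.019 of the box. Charging current, one step a press.
- key_red (a joint): square red key, fourth from the left (seen from the robot) in the row of five on the grey strip along the charging box's robot side; value is how far it is pressed in m, 0 = up, 0.005 = fully down; it springs back; starts to give at 1.5 N, fully down at 5 N. Top 22 x 22 mm, 50 mm above the shelf, middle at x = -0.119, y = -0.057 of the box. Stop: not to be pressed in this job.
- key_green (a joint): square green key, fifth from the left (seen from the robot) in the row of five on the grey strip along the charging box's robot side; value is how far it is pressed in m, 0 = up, 0.005 = fully down; it springs back; starts to give at 1.5 N, fully down at 5 N. Top 22 x 22 mm, 50 mm above the shelf, middle at x = -0.119, y = -0.095 of the box. Start.
- pack1: drill battery pack, black with an orange top, 48 (x) x 70 (y) x 52 mm tall, 0.24 kg, upright with its contacts underneath; may be absent. Origin in the middle of its underside, z up. At the start it stands on the shelf to the right of the box (the boards to the left of the box are left bare for the panel)
- pack2: drill battery pack, black with an orange top, 48 (x) x 70 (y) x 52 mm tall, 0.24 kg, upright with its contacts underneath; may be absent. Origin in the middle of its underside, z up. At the start it stands on the shelf to the right of the box (the boards to the left of the box are left bare for the panel)
- pack3: drill battery pack, black with an orange top, 48 (x) x 70 (y) x 52 mm tall, 0.24 kg, upright with its contacts underneath; may be absent. Origin in the middle of its underside, z up. At the start it stands on the shelf to the right of the box (the boards to the left of the box are left bare for the panel)
- pack4: drill battery pack, black with an orange top, 48 (x) x 70 (y) x 52 mm tall, 0.24 kg, upright with its contacts underneath; may be absent. Origin in the middle of its underside, z up. At the start it stands on the shelf to the right of the box (the boards to the left of the box are left bare for the panel)
- drill: cordless drill body without its pack, orange and black with a red trigger, lying on its side beyond the box, about 180 x 185 x 58 mm; origin under its motor; leave alone
- bit_case: closed blue plastic drill bit case 95 (x) x 150 (y) x 38 mm, origin under its middle; leave alone
- square: flat steel square, legs 200 mm (along y) and 130 mm (along x), 30 mm wide, 4 mm thick, running to +y and +x from the origin in the middle of its corner (15 mm from the outer edges); leave alone
- offcut1: pale timber offcut 70 x 45 x 35 mm, origin under its middle; leave alone
- offcut2: brown timber offcut 45 x 120 x 45 mm, origin under its middle; leave alone
- mallet: silicone mallet, grey head 62 (x) x 98 (y) x 56 mm, handle reaching 240 mm from the head's middle to -x; origin under the head; leave alone
- jar: glass screw jar, 68 mm across, 100 mm tall, origin under its middle; leave alone

How it is judged:
By the outcome, as a careful person would: the job done as asked, in the order asked, and still so for the second after the job is handed in, with the robot touching nothing.
Of pack1, pack2, pack3, pack4 only 2 to 4 are there at a start; the rules pass over those that are not, and their reading is None.
At some moment in a run one of pack1, pack2, pack3, pack4 may be knocked a few centimetres aside while the robot is not near it.
Once in a run the grip may slacken for a moment while it holds something.
It also fails if it takes over 208 s, if anything falls off the work surface, if the arm or the gripper's body presses on something with over 40 N, if the wrist force passes 120 N, or if a joint passes its speed limit or range.

### The arm

A 6-joint arm with a two-finger parallel gripper is mounted at the origin on the work surface. World frame = base frame: x ahead of the robot, y to its left, z up, the work surface at z = 0. Lengths are in mm, angles in rad, forces in N, time in s.
With the tool pointing down it reaches from about 300 to 775 mm from the base axis. Payload 14.6 kg.
Tool frame: the origin (TCP) lies at the very end of the fingers, on their centre line; the grasp point (between the pads) lies 19 mm behind it; z points along the fingers, y is the line along which they close (so a half turn about z gives the same grasp; the last joint's range is limited). The gripper opens to 94 mm and grips with 3 to 60 N. Pads are 16 mm wide; open, the fingers measure 119 mm over their backs; the gripper's body (75 mm by 177 mm) begins 78 mm behind the grasp point.
Start: joints at [1.06, 0.3, 1.521, -0, 1.321, -0.067], TCP at [236.152, 496.711, 205.446] pointing down, gripper open.
Joint ranges: [-3.03, 3.03], [-0.79, 2.21], [0.23, 2.52], [-1.04, 4.18], [0, 3.07], [-2.55, 2.55]. Speed limits (rad/s): [2.22, 2.22, 2.57, 3.14, 3.14, 3.14].

### API

Orientations are given as [roll, pitch, yaw] about the fixed x, y, z axes, in that order (R = Rz(yaw) Ry(pitch) Rx(roll)).
In Python, from cell import manip, camera, get_calibration gives the robot as it stands. The module is installed in compiled form; this text tells all that it offers.
- The arm moves only by the tool jog_arm, never from a script. Its argument "plan" is one flat list of numbers, 6 for each row, row after row: the shift along the world's x, y, z in m, then the turn, a rotation vector about the world's x, y, z in degrees. A call has 1 to 20 rows; each row is the pose to reach, as a shift and turn from the pose commanded when the call began; what a row does not reach only later rows make up. A row lasts 1/10 s, in which the tool goes at most 50 mm and 8.59 degrees, less where a joint would pass 70% of its speed; a pose out of reach is approached as far as the arm can. A call with a gripper value outside its range is refused whole. "claw" is the finger opening in m, from 0 to 0.094, set as the call begins (left out, the last holds). The fingers move at their own pace and stop on an object; "force" is the grip in N (left out, the last holds). Time passes only in rows, so rows that repeat a pose let the fingers close. It gives the time, the measured TCP pose, the force, the opening and the grip force at its end, in the units of the state.
- manip.read_state(): the state, without advancing time (a new reading comes with each control period).
- camera(name): name is "side" or "top"; returns (picture, depth): 384x512x3 uint8, red, green, blue; 384x512 float32, mm along the optical axis (not along the pixel's ray), 0 where there is no reading.
- get_calibration(name): a dict with "fx", "fy", "cx", "cy" (pixels), "k1" (the pictures are not rectified: a ray, as slopes to the right and down, at radius r is drawn at 1 + k1 r^2 times it, then the intrinsics apply), "origin" and "attitude" of the camera in the world. Camera axes: x right, y down, z forward; pixel columns grow to the right and rows downward; lengths in mm; the calibration is good to about 2 mm. A picture is of the moment at which its call begins. get_calibration takes no time and is no camera call.
- manip.sign_off(): hands the job in; it is judged then, once.
The state is a dict: "clock": time; "joints": joint angles; "qd": joint speeds; "effort": joint torques, N m; "eef_pos": TCP position; "eef_rot": TCP orientation; "wrist_force": force on the tool from outside, world axes, zero at the start; "moment": the same for the moment, N m; "finger_gap": finger opening in mm; "finger_force": force on a finger pad.
Only numpy, scipy, OpenCV 4.12 (cv2) and the standard library are available. Lean on these libraries where they do the work, as an engineer would, in place of code of your own. Each camera call takes 0.05 s, during which the arm holds its last target. There are 200 camera calls.

## Working session

There is one attempt and no reset: what is moved stays moved. The work goes in short steps, Python scripts to look and compute and a tool call to move; the robot and the scene stay as the last step left them, time stands still between calls to the robot, and variables do not carry over. Pictures are saved under pics/ and viewed, at most 14 in all, crops included, and the job is handed in when it is done.

Besides the shell and the picture viewer there is one more tool, called after "Call:" as name(argument=value, ...) on one line, values as JSON. jog_arm: Moves the arm, as the interface text tells. Its arguments: {"type":"object","properties":{"plan":{"type":"array"},"claw":{"type":"number"},"force":{"type":"number"}},"required":["plan"]}

```bash
mkdir -p pics
cat > h.py <<'E'
import numpy as np, cv2
from cell import manip, camera, get_calibration
from scipy.spatial.transform import Rotation as R
def cal(n):
    c=get_calibration(n); return c
def rot(c):
    a=np.array(c['attitude'],float)
    return a if a.shape==(3,3) else R.from_euler('xyz',a).as_matrix()
def rays(c,uv):
    uv=np.atleast_2d(np.array(uv,float)); p=np.c_[(uv[:,0]-c['cx'])/c['fx'],(uv[:,1]-c['cy'])/c['fy']]
    q=p.copy()
    for _ in range(20): q=p/(1+c['k1']*(q**2).sum(1,keepdims=True))
    return np.c_[q,np.ones(len(q))]
def plane(c,uv,z):
    d=rays(c,uv)@rot(c).T; o=np.array(c['origin'],float)
    return o+d*((z-o[2])/d[:,2])[:,None]
def pts(c,depth):
    h,w=depth.shape; u,v=np.meshgrid(np.arange(w),np.arange(h))
    r=rays(c,np.c_[u.ravel(),v.ravel()])*depth.ravel()[:,None]
    return (r@rot(c).T+np.array(c['origin'])).reshape(h,w,3)
def shot(n,f=None):
    im,d=camera(n)
    if f: cv2.imwrite('pics/'+f,cv2.cvtColor(im,cv2.COLOR_RGB2BGR))
    return im,d
E
python3 - <<'E'
from h import *
for n in('top','side'):
    im,d=shot(n,n+'0.png'); print(cal(n)); np.savez('%s0.npz'%n,im=im,d=d)
print(manip.read_state())
E
```

```text
{'fx': 453.666498054942, 'fy': 453.666498054942, 'cx': 254.18292361971754, 'cy': 197.43862641758525, 'k1': -0.09710620270988217, 'origin': array([ 441.05111806,  -20.68992048, 1156.02100175]), 'attitude': array([-3.05696673e+00,  2.29919049e-03, -1.57674052e+00])}
{'fx': 360.52794744493224, 'fy': 360.52794744493224, 'cx': 254.94909039567293, 'cy': 190.72882670631108, 'k1': -0.07514918341684854, 'origin': array([  -8.31959026, -683.71511111,  627.77425359]), 'attitude': array([-2.17109475, -0.00500717, -0.68513462])}
{'clock': 0.1, 'joints': array([ 1.06042731e+00,  3.00402287e-01,  1.52152520e+00, -6.24341089e-06,
        1.32069057e+00, -6.66053636e-02]), 'qd': array([ 0.00021355, -0.00019336, -0.00193708,  0.00065131, -0.00138778,
        0.00026387]), 'effort': array([ 1.59148494e-03, -5.32645476e+01, -3.53285336e+01,  7.08999485e-02,
        2.35045189e-02, -7.28314944e-05]), 'eef_pos': array([236.02908269, 496.51847864, 204.94771121]), 'eef_rot': array([-3.14056912e+00, -6.22127155e-05,  2.69783052e+00]), 'wrist_force': array([-0.69336521, -0.5523155 , -0.71823774]), 'moment': array([0.03246296, 0.04847107, 0.03853994]), 'finger_force': 0.0, 'finger_gap': 94.13812009187353}
```

View pics/top0.png

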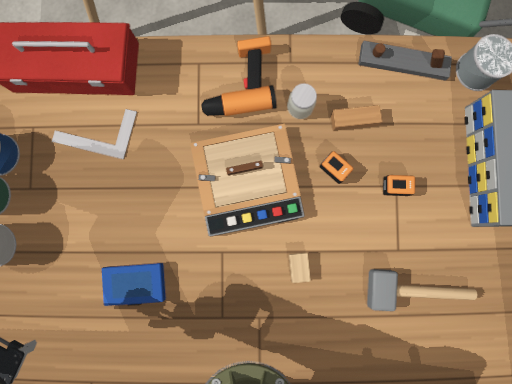

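View pics/side0.png

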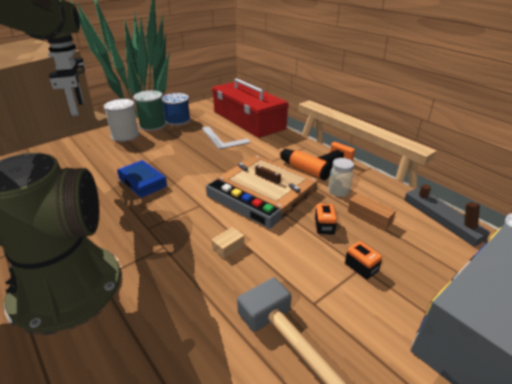

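The top view shows the box around (247,175), with keys from (231,221) to (292,209), turn buttons at (208,177) and (283,160), and the handle at (245,168). There are two packs, at (336,167) and (399,185). The boards on the left between the box and the square or bit case are bare.

```bash
cat > m.py <<'E'
from h import *
def boxpose(im,c):
    hsv=cv2.cvtColor(im,cv2.COLOR_RGB2HSV)
    def cen(lo,hi,roi):
        m=cv2.inRange(hsv,lo,hi); k=np.zeros_like(m); x0,x1,y0,y1=roi; k[y0:y1,x0:x1]=m[y0:y1,x0:x1]
        n,l,s,ce=cv2.connectedComponentsWithStats(k); i=1+np.argmax(s[1:,4]); return ce[i],s[i,4]
    r=(210,305,195,235)
    ks={'white':cen((0,0,170),(180,60,255),r),'yellow':cen((20,120,150),(35,255,255),r),'blue':cen((100,120,80),(130,255,255),r),'green':cen((45,100,80),(90,255,255),r)}
    loc=np.array([[-119,57],[-119,19],[-119,-19],[-119,-95]],float)
    P=plane(c,[v[0] for v in ks.values()],50)[:,:2]
    lc=loc-loc.mean(0);pc=P-P.mean(0)
    a=np.arctan2((lc[:,0]*pc[:,1]-lc[:,1]*pc[:,0]).sum(),(lc*pc).sum())
    Rm=np.array([[np.cos(a),-np.sin(a)],[np.sin(a),np.cos(a)]])
    t=P.mean(0)-Rm@loc.mean(0)
    return a,Rm,t,P-(loc@Rm.T+t),ks
def packs(im,c,x0=305,z=52):
    hsv=cv2.cvtColor(im,cv2.COLOR_RGB2HSV); m=cv2.inRange(hsv,(5,150,150),(20,255,255)); m[:,:x0]=0;m[:120]=0;m[225:]=0;m[:,455:]=0
    m=cv2.morphologyEx(m,cv2.MORPH_CLOSE,np.ones((9,9)))
    out=[]
    for k in cv2.findContours(m,0,2)[0]:
        if cv2.contourArea(k)<200: continue
        P=plane(c,k[:,0],z)[:,:2].astype(np.float32)
        out.append(cv2.minAreaRect(P))
    return out
E
python3 - <<'E'
from m import *
z=np.load('top0.npz');im,d=z['im'],z['d'];c=cal('top')
a,Rm,t,res,ks=boxpose(im,c);print(a,t,res.round(1))
for p in packs(im,c): print(p)
W=pts(c,d)
# top surfaces by depth: frame outline
m=((W[...,2]>30)&(W[...,2]<60)).astype(np.uint8);m[:,:185]=0;m[:,312:]=0;m[:118]=0;m[240:]=0
k=max(cv2.findContours(m,0,2)[0],key=cv2.contourArea);print('frame',cv2.minAreaRect(plane(c,k[:,0],41)[:,:2].astype(np.float32)), 'expected centre local -26,0 size 238x242',Rm@[-26,0]+t)
L=(W[...,:2]-t)@Rm
# dark buttons / handle
g=im.max(2)
for n,(x,y),zz in(('L',(0,105),52.5),('R',(0,-105),52.5),('handle',(0,0),71)):
    u,v=np.meshgrid(range(512),range(384)); P=plane(c,np.c_[u.ravel(),v.ravel()],zz)[:,:2].reshape(384,512,2); l=(P-t)@Rm
    s=(np.hypot(l[...,0]-x,l[...,1]-y)<55)&((im[...,2].astype(int)>im[...,0]*.75)&(g<150) if n!='handle' else (g<130))&(abs(l[...,0])<40)
    q=l[s].astype(np.float32); print(n,len(q),cv2.minAreaRect(q),q.mean(0))
for n,(x,y) in(('L',(0,105)),('R',(0,-105))): print(n,Rm@[x,y]+t)
r=im[105:240,180:420];cv2.imwrite('pics/crop.png',cv2.cvtColor(cv2.resize(r,None,fx=3.3,fy=3.3,interpolation=cv2.INTER_CUBIC),cv2.COLOR_RGB2BGR))
E
```

```text
0.20184687977006427 [606.51167691   6.03190683] [[-0.   0.1]
 [ 0.1 -0.1]
 [-0.1 -0.2]
 [-0.   0.2]]
((565.89990234375, -380.8131103515625), (69.18028259277344, 44.82063674926758), 89.68424987792969)
((611.9031982421875, -223.69338989257812), (67.88480377197266, 46.76044464111328), 48.02602767944336)
frame ((580.3876342773438, -0.913848876953125), (240.69309997558594, 242.3807830810547), 11.438344955444336) expected centre local -26,0 size 238x242 [581.03952922   0.81945137]
L 68 ((-3.118375062942505, 94.5455322265625), (37.0383186340332, 12.36658000946045), 78.01750946044922) [-3.9415867 90.672905 ]
R 73 ((2.2088003158569336, -96.1649169921875), (39.4371223449707, 12.454878807067871), 78.12870025634766) [  2.2700675 -94.12416  ]
handle 256 ((-1.6706247329711914, -1.6748390197753906), (19.471105575561523, 87.2115707397461), 0.06611483544111252) [-1.9960402 -1.7220931]
L [585.46137602 108.90019559]
R [627.5619778  -96.83638193]
```

View pics/crop.png

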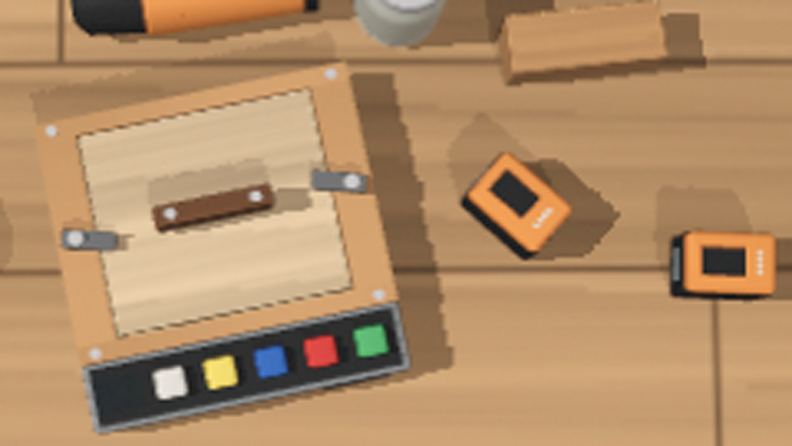

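The box is at about (606, 6) with yaw 0.2, and the frame outline agrees. Both buttons sit at about -0.21, so I'll turn both on clockwise.

Call:
jog_arm(plan=[0.378, -0.403, -0.085, 0, 0, -53.1, 0.378, -0.403, -0.085, 0, 0, -53.1, 0.378, -0.403, -0.085, 0, 0, -53.1, 0.378, -0.403, -0.085, 0, 0, -53.1, 0.378, -0.403, -0.085, 0, 0, -53.1, 0.378, -0.403, -0.085, 0, 0, -53.1, 0.378, -0.403, -0.085, 0, 0, -53.1, 0.378, -0.403, -0.085, 0, 0, -53.1, 0.378, -0.403, -0.085, 0, 0, -53.1, 0.378, -0.403, -0.085, 0, 0, -53.1, 0.378, -0.403, -0.085, 0, 0, -53.1, 0.378, -0.403, -0.085, 0, 0, -53.1, 0.378, -0.403, -0.085, 0, 0, -53.1, 0.378, -0.403, -0.085, 0, 0, -53.1], claw=0, force=25)

```text
clock: 1.5
eef_pos: [613.5, 94.6, 120.4]
eef_rot: [-3.141, -0.0, 1.772]
wrist_force: [-0.0, -0.5, 0.0]
finger_gap: 0.3
finger_force: 0.0
```

Call:
jog_arm(plan=[0, 0, -0.04, 0, 0, 0, 0, 0, -0.06, 0, 0, 0, 0, 0, -0.074, 0, 0, 0, 0, 0, -0.074, 0, 0, 0, -0.01, -0.002, -0.074, 0, 0, 0, -0.018, -0.004, -0.074, 0, 0, 0, -0.026, -0.0055, -0.074, 0, 0, 0, -0.034, -0.007, -0.074, 0, 0, 0, -0.044, -0.009, -0.074, 0, 0, 0, -0.044, -0.009, -0.074, 0, 0, 0, -0.045, -0.006, -0.074, 0, 0, 0, -0.0455, -0.003, -0.074, 0, 0, 0, -0.0455, -0.003, -0.074, 0, 0, 0, -0.0455, -0.003, -0.074, 0, 0, 0, -0.042, -0.012, -0.074, 0, 0, 0, -0.042, -0.012, -0.03, 0, 0, 0, -0.042, -0.012, 0, 0, 0, 0])

```text
clock: 3.2
eef_pos: [572.8, 81.6, 122.3]
eef_rot: [3.141, -0.0, 1.771]
wrist_force: [0.2, -1.0, 0.0]
finger_gap: 0.3
finger_force: 0.0
```

Call:
jog_arm(plan=[0.027, -0.165, 0, 0, 0, 0, 0.027, -0.165, 0, 0, 0, 0, 0.027, -0.165, 0, 0, 0, 0, 0.027, -0.165, 0, 0, 0, 0, 0.027, -0.165, -0.04, 0, 0, 0, 0.027, -0.165, -0.074, 0, 0, 0, 0.027, -0.165, -0.074, 0, 0, 0, 0.036, -0.163, -0.074, 0, 0, 0, 0.045, -0.161, -0.074, 0, 0, 0, 0.053, -0.1595, -0.074, 0, 0, 0, 0.061, -0.158, -0.074, 0, 0, 0, 0.071, -0.156, -0.074, 0, 0, 0, 0.071, -0.156, -0.074, 0, 0, 0, 0.072, -0.159, -0.074, 0, 0, 0, 0.0725, -0.162, -0.074, 0, 0, 0, 0.0725, -0.162, -0.074, 0, 0, 0, 0.0725, -0.162, -0.074, 0, 0, 0, 0.069, -0.153, -0.074, 0, 0, 0, 0.069, -0.153, -0.03, 0, 0, 0, 0.069, -0.153, 0, 0, 0, 0])

```text
clock: 5.2
eef_pos: [640.7, -70.9, 122.1]
eef_rot: [-3.141, 0.0, 1.771]
wrist_force: [0.7, 0.4, 0.3]
finger_gap: 0.5
finger_force: 0.0
```

Call:
jog_arm(plan=[-0.19, 0.29, 0.1, 0, 0, 0, -0.19, 0.29, 0.1, 0, 0, 0, -0.19, 0.29, 0.1, 0, 0, 0, -0.19, 0.29, 0.1, 0, 0, 0, -0.19, 0.29, 0.1, 0, 0, 0, -0.19, 0.29, 0.1, 0, 0, 0, -0.19, 0.29, 0.1, 0, 0, 0, -0.19, 0.29, 0.1, 0, 0, 0, -0.19, 0.29, 0.1, 0, 0, 0, -0.19, 0.29, 0.1, 0, 0, 0], claw=0.06)

```text
clock: 6.2
eef_pos: [451.3, 218.0, 219.9]
eef_rot: [-3.141, 0.001, 1.771]
wrist_force: [0.3, -0.3, 0.1]
finger_gap: 60.1
finger_force: 0.0
```

Run:
```python
from m import *
im,d=shot('top');c=cal('top');np.savez('top1.npz',im=im,d=d)
for p in packs(im,c): print(p)
z=np.load('top0.npz')['im']
# free-space: square, bit case bounds from first picture
hsv=cv2.cvtColor(z,cv2.COLOR_RGB2HSV)
b=cv2.inRange(hsv,(100,120,60),(130,255,255));b[:,:90]=0;b[:,180:]=0;b[:255]=0
k=max(cv2.findContours(b,0,2)[0],key=cv2.contourArea);print('bit',plane(c,k[:,0],38)[:,:2].min(0),plane(c,k[:,0],38)[:,:2].max(0))
s=cv2.inRange(hsv,(0,0,150),(180,45,255));s[:,:45]=0;s[:,145:]=0;s[:100]=0;s[170:]=0
k=max(cv2.findContours(s,0,2)[0],key=cv2.contourArea);print('sq',plane(c,k[:,0],4)[:,:2].min(0),plane(c,k[:,0],4)[:,:2].max(0))
print(manip.read_state()['eef_pos'])
r=im[105:240,110:310];cv2.imwrite('pics/c1.png',cv2.cvtColor(cv2.resize(r,None,fx=4,fy=4,interpolation=cv2.INTER_CUBIC),cv2.COLOR_RGB2BGR))
```

```text
((565.9000244140625, -380.8131408691406), (69.18004608154297, 44.82052993774414), 89.6838607788086)
((611.8346557617188, -223.80172729492188), (68.32998657226562, 46.906959533691406), 47.573204040527344)
bit [274.37358964 203.70749002] [375.48504514 359.20455601]
sq [643.52610293 291.97205312] [773.82525825 513.85395669]
[451.48914622 217.64101782 219.77578033]
```

View pics/c1.png

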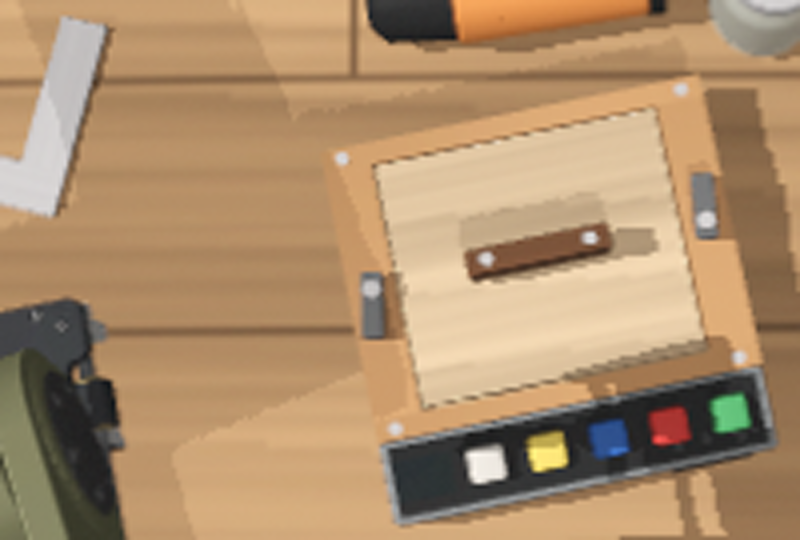

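Both buttons now lie along the rails, at (372,305) and (705,205) in the crop. The panel is free and the packs haven't moved. Next I'll grasp the handle.

Call:
jog_arm(plan=[0.154, -0.214, -0.08, 0, 0, 0, 0.154, -0.214, -0.08, 0, 0, 0, 0.154, -0.214, -0.08, 0, 0, 0, 0.154, -0.214, -0.08, 0, 0, 0, 0.154, -0.214, -0.08, 0, 0, 0, 0.154, -0.214, -0.08, 0, 0, 0, 0.154, -0.214, -0.08, 0, 0, 0, 0.154, -0.214, -0.08, 0, 0, 0, 0.154, -0.214, -0.12, 0, 0, 0, 0.154, -0.214, -0.15, 0, 0, 0, 0.154, -0.214, -0.172, 0, 0, 0, 0.154, -0.214, -0.172, 0, 0, 0, 0.154, -0.214, -0.172, 0, 0, 0], claw=0.06)

```text
clock: 7.55
eef_pos: [605.3, 5.2, 49.5]
eef_rot: [3.141, 0.0, 1.772]
wrist_force: [-0.4, -1.0, -0.2]
finger_gap: 60.4
finger_force: 0.0
```

Call:
jog_arm(plan=[0, 0, 0, 0, 0, 0, 0, 0, 0, 0, 0, 0, 0, 0, 0, 0, 0, 0, 0, 0, 0, 0, 0, 0, 0, 0, 0, 0, 0, 0, 0, 0, 0, 0, 0, 0, 0, 0, 0, 0, 0, 0, 0, 0, 0, 0, 0, 0], claw=0, force=40)

```text
clock: 8.35
eef_pos: [605.6, 4.7, 48.7]
eef_rot: [3.14, 0.0, 1.771]
wrist_force: [5.2, 0.1, 0.2]
finger_gap: 15.6
finger_force: 40.0
```

Call:
jog_arm(plan=[0, 0, 0.01, 0, 0, 0, 0, 0, 0.02, 0, 0, 0, 0, 0, 0.03, 0, 0, 0, 0, 0, 0.045, 0, 0, 0, 0, 0, 0.06, 0, 0, 0, 0, 0, 0.08, 0, 0, 0, 0, 0, 0.08, 0, 0, 0, 0, 0, 0.08, 0, 0, 0])

```text
clock: 9.15
eef_pos: [605.1, 4.7, 128.6]
eef_rot: [3.141, 0.0, 1.771]
wrist_force: [-0.3, 0.3, -2.7]
finger_gap: 15.7
finger_force: 40.0
```

Call:
jog_arm(plan=[-0.01, 0.026, 0, 0, 0, 0, -0.02, 0.052, 0, 0, 0, 0, -0.03, 0.08, 0, 0, 0, 0, -0.04, 0.11, 0, 0, 0, 0, -0.05, 0.14, 0, 0, 0, 0, -0.06, 0.17, 0, 0, 0, 0, -0.075, 0.2, 0, 0, 0, 0, -0.085, 0.23, 0, 0, 0, 0, -0.095, 0.257, 0, 0, 0, 0, -0.095, 0.257, 0, 0, 0, 0, -0.095, 0.257, -0.02, 0, 0, 0, -0.095, 0.257, -0.045, 0, 0, 0, -0.095, 0.257, -0.07, 0, 0, 0, -0.095, 0.257, -0.085, 0, 0, 0, -0.095, 0.257, -0.095, 0, 0, 0, -0.095, 0.257, -0.1, 0, 0, 0, -0.095, 0.257, -0.1, 0, 0, 0])

```text
clock: 10.85
eef_pos: [510.2, 261.6, 28.3]
eef_rot: [-3.141, 0.0, 1.771]
wrist_force: [-0.0, -0.5, -0.6]
finger_gap: 15.7
finger_force: 40.0
```

Run:
```python
from m import *
im,d=shot('side','s2.png');print(manip.read_state()['wrist_force'])
im,d=shot('top');c=cal('top')
for p in packs(im,c): print(p)
im=np.hstack([cv2.resize(cv2.imread('pics/s2.png')[90:240,60:340],None,fx=2,fy=2),cv2.cvtColor(im[100:250,80:200],cv2.COLOR_RGB2BGR).repeat(2,0).repeat(2,1)])
cv2.imwrite('pics/c2.png',im)
```

```text
[ 0.77947039 -0.05028746 -1.75785915]
((565.9000244140625, -380.8131408691406), (69.17996215820312, 44.820491790771484), 89.68372344970703)
((611.9352416992188, -223.86024475097656), (68.42794799804688, 47.21372604370117), 47.216007232666016)
```

View pics/c2.png

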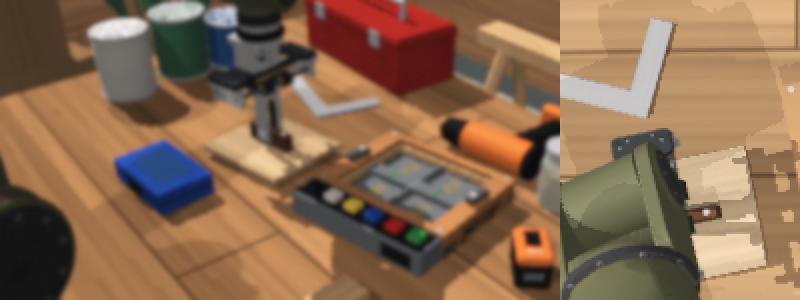

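The panel hangs level just above the bare boards, clear of the square and the bit case, and the bays are open. I'll lower it until it touches and release it.

Call:
jog_arm(plan=[0, 0, -0.005, 0, 0, 0, 0, 0, -0.009, 0, 0, 0, 0, 0, -0.012, 0, 0, 0, 0, 0, -0.0125, 0, 0, 0, 0, 0, -0.0125, 0, 0, 0])

```text
clock: 11.45
eef_pos: [510.1, 261.7, 16.5]
eef_rot: [-3.141, 0.0, 1.771]
wrist_force: [-3.9, -1.5, 9.0]
finger_gap: 15.8
finger_force: 40.0
```

Call:
jog_arm(plan=[0, 0, 0, 0, 0, 0, 0, 0, 0, 0, 0, 0, 0, 0, 0, 0, 0, 0, 0, 0, 0, 0, 0, 0, 0, 0, 0.02, 0, 0, 0, 0, 0, 0.05, 0, 0, 0, 0, 0, 0.09, 0, 0, 0, 0, 0, 0.134, 0, 0, 0, 0, 0, 0.134, 0, 0, 0], claw=0.06)

```text
clock: 12.35
eef_pos: [512.3, 262.7, 155.9]
eef_rot: [3.133, -0.002, 1.771]
wrist_force: [0.6, 0.5, 0.2]
finger_gap: 60.2
finger_force: 0.0
```

Call:
jog_arm(plan=[0.102, -0.486, -0.04, 0, 0, -54.1, 0.102, -0.486, -0.04, 0, 0, -54.1, 0.102, -0.486, -0.04, 0, 0, -54.1, 0.102, -0.486, -0.04, 0, 0, -54.1, 0.102, -0.486, -0.04, 0, 0, -54.1, 0.102, -0.486, -0.04, 0, 0, -54.1, 0.102, -0.486, -0.04, 0, 0, -54.1, 0.102, -0.486, -0.04, 0, 0, -54.1, 0.102, -0.486, -0.04, 0, 0, -54.1, 0.102, -0.486, -0.04, 0, 0, -54.1, 0.102, -0.486, -0.04, 0, 0, -54.1, 0.102, -0.486, -0.04, 0, 0, -54.1, 0.102, -0.486, -0.04, 0, 0, -54.1, 0.102, -0.486, -0.04, 0, 0, -54.1], claw=0.08)

```text
clock: 13.75
eef_pos: [612.3, -223.0, 110.1]
eef_rot: [3.141, -0.0, 0.828]
wrist_force: [-0.5, 0.7, 0.6]
finger_gap: 79.8
finger_force: 0.0
```

Run:
```python
from m import *
im,d=shot('side','s3.png');im,d=shot('top','t3.png')
for p in packs(im,cal('top')): print(p)
im=np.hstack([cv2.resize(cv2.imread('pics/s3.png')[90:290,120:420],None,fx=1.6,fy=1.6),cv2.resize(cv2.imread('pics/t3.png')[100:250,80:230],(320,320))])
cv2.imwrite('pics/c3.png',im)
```

```text
((564.6385498046875, -387.0430908203125), (56.70686721801758, 42.366783142089844), 89.68450927734375)
```

View pics/c3.png

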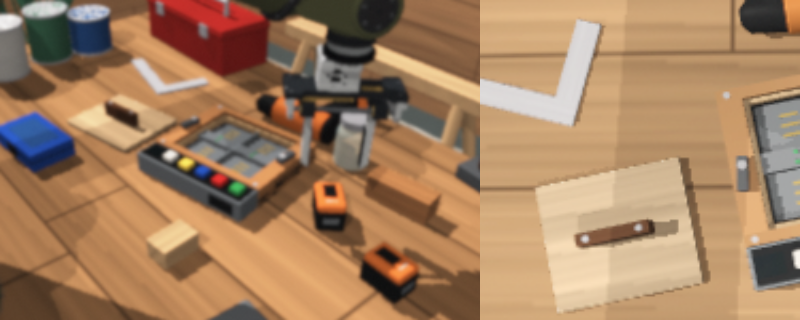

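The panel lies flat, handle up, and pack 1 is still in place under the gripper. Going down to grasp it.

Call:
jog_arm(plan=[0, 0, -0.04, 0, 0, 0, 0, 0, -0.07, 0, 0, 0, 0, 0, -0.084, 0, 0, 0, 0, 0, -0.084, 0, 0, 0, 0, 0, -0.084, 0, 0, 0])

```text
clock: 14.35
eef_pos: [612.9, -224.4, 27.4]
eef_rot: [3.14, -0.001, 0.827]
wrist_force: [0.7, 0.5, -0.2]
finger_gap: 79.8
finger_force: 0.0
```

Call:
jog_arm(plan=[0, 0, 0, 0, 0, 0, 0, 0, 0, 0, 0, 0, 0, 0, 0, 0, 0, 0, 0, 0, 0, 0, 0, 0, 0, 0, 0, 0, 0, 0, 0, 0, 0, 0, 0, 0, 0, 0, 0, 0, 0, 0], claw=0, force=40)

```text
clock: 15.05
eef_pos: [612.4, -224.5, 26.4]
eef_rot: [3.141, -0.0, 0.827]
wrist_force: [1.2, -1.9, 4.5]
finger_gap: 48.0
finger_force: 40.0
```

Call:
jog_arm(plan=[0, 0, 0.02, 0, 0, 0, 0, 0, 0.04, 0, 0, 0, 0, 0, 0.07, 0, 0, 0, 0, 0, 0.1, 0, 0, 0, 0, 0, 0.1, 0, 0, 0, 0, 0, 0.1, 0, 0, 0])

```text
clock: 15.65
eef_pos: [611.8, -224.1, 125.1]
eef_rot: [-3.141, 0.0, 0.827]
wrist_force: [0.2, -0.3, -3.2]
finger_gap: 47.8
finger_force: 40.0
```

Run:
```python
from m import *
c=cal('top');im,d=shot('top','t4.png');print(packs(im,c))
# bays: ribs, from depth of empty box: grey deck region between frame inner edges
th=.2;Rm=np.array([[np.cos(th),-np.sin(th)],[np.sin(th),np.cos(th)]]);t=np.array([606.3,5.3])
for l in [(41,-42),(-41,-42),(41,42),(-41,42)]: print(l,Rm@l+t)
W=pts(c,d);L=(W[...,:2]-t)@Rm
hsv=cv2.cvtColor(im,cv2.COLOR_RGB2HSV)
m=(hsv[...,1]<60).astype(np.uint8)*((abs(L[...,0])<85)&(abs(L[...,1])<95)).astype(np.uint8)
k=max(cv2.findContours(m,0,2)[0],key=cv2.contourArea); q=((plane(c,k[:,0],25)[:,:2]-t)@Rm).astype(np.float32);print(cv2.minAreaRect(q))
cv2.imwrite('pics/c4.png',cv2.resize(cv2.imread('pics/t4.png')[110:240,185:405],None,fx=3.5,fy=3.5))
```

```text
[]
(41, -42) [654.82684158 -27.71735371]
(-41, -42) [574.4613822  -44.00823883]
(41, 42) [638.1386178   54.60823883]
(-41, 42) [557.77315842  38.31735371]
((1.7373886108398438, -0.588897705078125), (143.80909729003906, 170.3067626953125), 0.0005273340502753854)
```

View pics/c4.png

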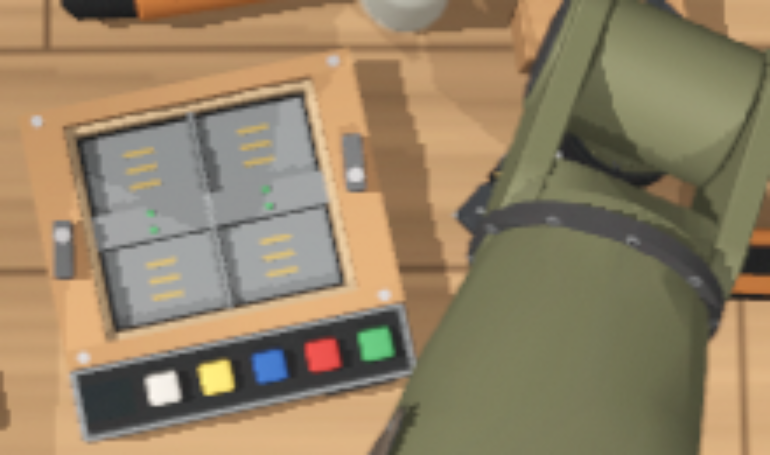

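Call:
jog_arm(plan=[0.01, 0.04, 0, 0, 0, 8, 0.015, 0.07, 0, 0, 0, 16, 0.022, 0.1, 0, 0, 0, 24, 0.03, 0.13, 0, 0, 0, 32, 0.037, 0.16, 0, 0, 0, 40, 0.043, 0.18, 0, 0, 0, 48, 0.043, 0.196, 0, 0, 0, 54.1, 0.043, 0.196, 0, 0, 0, 54.1, 0.043, 0.196, 0, 0, 0, 54.1, 0.043, 0.196, -0.02, 0, 0, 54.1, 0.043, 0.196, -0.04, 0, 0, 54.1, 0.043, 0.196, -0.055, 0, 0, 54.1, 0.043, 0.196, -0.065, 0, 0, 54.1, 0.043, 0.196, -0.07, 0, 0, 54.1, 0.043, 0.196, -0.075, 0, 0, 54.1, 0.043, 0.196, -0.078, 0, 0, 54.1, 0.043, 0.196, -0.078, 0, 0, 54.1])

```text
clock: 17.4
eef_pos: [655.2, -28.3, 48.0]
eef_rot: [3.142, 0.0, 1.771]
wrist_force: [-0.2, 0.3, -2.0]
finger_gap: 47.7
finger_force: 40.0
```

Call:
jog_arm(plan=[0, 0, -0.001, 0, 0, 0, 0, 0, -0.002, 0, 0, 0, 0, 0, -0.0025, 0, 0, 0, 0, 0, -0.0025, 0, 0, 0])

```text
clock: 17.8
eef_pos: [655.4, -28.3, 46.4]
eef_rot: [3.141, 0.0, 1.771]
wrist_force: [-2.2, 0.7, 5.4]
finger_gap: 47.7
finger_force: 40.0
```

Call:
jog_arm(plan=[0, 0, 0, 0, 0, 0, 0, 0, 0, 0, 0, 0, 0, 0, 0, 0, 0, 0, 0, 0, 0.02, 0, 0, 0, 0, 0, 0.05, 0, 0, 0, 0, 0, 0.09, 0, 0, 0, 0, 0, 0.09, 0, 0, 0], claw=0.064)

```text
clock: 18.5
eef_pos: [657.3, -28.5, 141.3]
eef_rot: [3.133, 0.003, 1.771]
wrist_force: [-0.3, 0.3, 0.2]
finger_gap: 63.6
finger_force: 0.0
```

Run:
```python
from m import *
im,d=shot('top');print(packs(im,cal('top')))
```

```text
[((565.2230834960938, -383.2007141113281), (63.18137741088867, 44.25408935546875), 87.81561279296875)]
```

Call:
jog_arm(plan=[-0.089, -0.353, 0, 0, 0, -11.8, -0.089, -0.353, 0, 0, 0, -11.8, -0.089, -0.353, 0, 0, 0, -11.8, -0.089, -0.353, 0, 0, 0, -11.8, -0.089, -0.353, 0, 0, 0, -11.8, -0.089, -0.353, 0, 0, 0, -11.8, -0.089, -0.353, 0, 0, 0, -11.8, -0.089, -0.353, 0, 0, 0, -11.8, -0.089, -0.353, 0, 0, 0, -11.8, -0.089, -0.353, 0, 0, 0, -11.8, -0.089, -0.353, 0, 0, 0, -11.8], claw=0.08)

```text
clock: 19.65
eef_pos: [566.9, -379.5, 135.2]
eef_rot: [-3.141, -0.0, 1.567]
wrist_force: [0.1, 0.3, 0.2]
finger_gap: 80.2
finger_force: 0.0
```

Run:
```python
from m import *
im,d=shot('side','s5.png');im,d=shot('top','t5.png')
im=np.hstack([cv2.resize(cv2.imread('pics/s5.png')[130:300,170:420],None,fx=1.9,fy=1.9),cv2.resize(cv2.imread('pics/t5.png')[115:240,190:310],(310,323))])
cv2.imwrite('pics/c5.png',im)
```

```text
(no output)
```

View pics/c5.png

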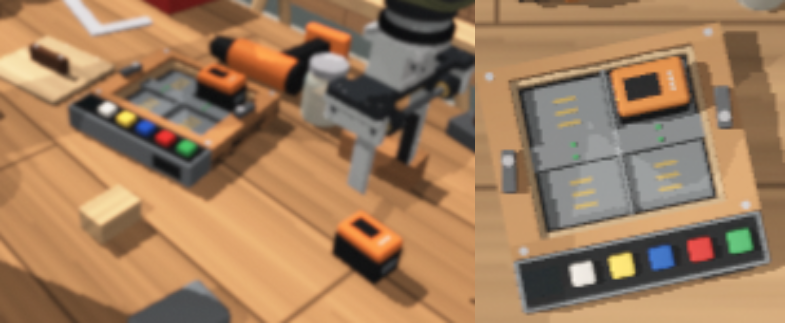

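Pack 1 sits in the far right bay and pack 2 hasn't moved.

Call:
jog_arm(plan=[0, 0, -0.04, 0, 0, 0, 0, 0, -0.08, 0, 0, 0, 0, 0, -0.1, 0, 0, 0, 0, 0, -0.1095, 0, 0, 0, 0, 0, -0.1095, 0, 0, 0, 0, 0, -0.1095, 0, 0, 0])

```text
clock: 20.35
eef_pos: [566.9, -381.4, 27.5]
eef_rot: [3.14, 0.001, 1.566]
wrist_force: [-0.2, -1.0, 0.6]
finger_gap: 80.0
finger_force: 0.0
```

Call:
jog_arm(plan=[0, 0, 0, 0, 0, 0, 0, 0, 0, 0, 0, 0, 0, 0, 0, 0, 0, 0, 0, 0, 0, 0, 0, 0, 0, 0, 0, 0, 0, 0, 0, 0, 0, 0, 0, 0, 0, 0, 0, 0, 0, 0], claw=0, force=40)

```text
clock: 21.05
eef_pos: [566.3, -381.4, 26.2]
eef_rot: [3.141, 0.0, 1.565]
wrist_force: [-1.0, 0.4, 2.6]
finger_gap: 47.9
finger_force: 39.7
```

Call:
jog_arm(plan=[0, 0, 0.02, 0, 0, 0, 0, 0, 0.04, 0, 0, 0, 0, 0, 0.07, 0, 0, 0, 0, 0, 0.1, 0, 0, 0, 0, 0, 0.1, 0, 0, 0, 0, 0, 0.1, 0, 0, 0])

```text
clock: 21.65
eef_pos: [565.9, -381.1, 125.0]
eef_rot: [-3.141, -0.0, 1.565]
wrist_force: [-0.9, 0.0, -3.6]
finger_gap: 47.6
finger_force: 39.7
```

Call:
jog_arm(plan=[0, 0.04, 0, 0, 0, 0, 0, 0.08, 0, 0, 0, 0, 0, 0.12, 0, 0, 0, 0, 0, 0.16, 0, 0, 0, 2, 0, 0.2, 0, 0, 0, 4, -0.002, 0.24, 0, 0, 0, 6, -0.004, 0.28, 0, 0, 0, 8, -0.005, 0.32, 0, 0, 0, 10, -0.006, 0.36, 0, 0, 0, 11.8, -0.008, 0.4, 0, 0, 0, 11.8, -0.008, 0.419, 0, 0, 0, 11.8, -0.008, 0.419, 0, 0, 0, 11.8, -0.008, 0.419, -0.02, 0, 0, 11.8, -0.008, 0.419, -0.04, 0, 0, 11.8, -0.008, 0.419, -0.055, 0, 0, 11.8, -0.008, 0.419, -0.065, 0, 0, 11.8, -0.008, 0.419, -0.07, 0, 0, 11.8, -0.008, 0.419, -0.075, 0, 0, 11.8, -0.008, 0.419, -0.078, 0, 0, 11.8, -0.008, 0.419, -0.078, 0, 0, 11.8])

```text
clock: 23.65
eef_pos: [558.2, 37.7, 47.9]
eef_rot: [-3.142, -0.0, 1.771]
wrist_force: [0.3, 0.6, -2.6]
finger_gap: 47.7
finger_force: 39.7
```

Call:
jog_arm(plan=[0, 0, -0.001, 0, 0, 0, 0, 0, -0.002, 0, 0, 0, 0, 0, -0.0025, 0, 0, 0, 0, 0, -0.0025, 0, 0, 0])

```text
clock: 24.05
eef_pos: [558.4, 37.7, 46.2]
eef_rot: [3.141, 0.0, 1.771]
wrist_force: [-2.5, 0.3, 4.9]
finger_gap: 47.7
finger_force: 39.7
```

Call:
jog_arm(plan=[0, 0, 0, 0, 0, 0, 0, 0, 0, 0, 0, 0, 0, 0, 0, 0, 0, 0, 0, 0, 0.02, 0, 0, 0, 0, 0, 0.05, 0, 0, 0, 0, 0, 0.09, 0, 0, 0, 0, 0, 0.09, 0, 0, 0], claw=0.064)

```text
clock: 24.75
eef_pos: [560.3, 37.8, 140.5]
eef_rot: [3.134, 0.002, 1.771]
wrist_force: [-0.8, -0.3, -0.6]
finger_gap: 63.7
finger_force: 0.0
```

Both packs are in. Now the keys, starting with white, with the fingers closed.

Call:
jog_arm(plan=[-0.04, 0, 0, 0, 0, 0, -0.0795, 0, 0, 0, 0, 0, -0.0795, 0, 0, 0, 0, 0, -0.0795, 0, 0, 0, 0, 0, -0.0795, 0, -0.04, 0, 0, 0, -0.0795, 0, -0.065, 0, 0, 0, -0.0795, 0, -0.065, 0, 0, 0, -0.0795, 0, -0.065, 0, 0, 0, -0.0795, 0, -0.075, 0, 0, 0, -0.0795, 0, -0.082, 0, 0, 0, -0.0795, 0, -0.087, 0, 0, 0, -0.0795, 0, -0.091, 0, 0, 0, -0.0795, 0, -0.092, 0, 0, 0, -0.0795, 0, -0.092, 0, 0, 0, -0.0795, 0, -0.092, 0, 0, 0], claw=0)

```text
clock: 26.25
eef_pos: [479.0, 37.7, 44.9]
eef_rot: [3.141, 0.0, 1.771]
wrist_force: [-9.4, -0.4, 22.4]
finger_gap: 0.4
finger_force: 11.4
```

Run:
```python
from m import *
s=manip.read_state();print(s['eef_pos'],s['wrist_force'])
im,d=shot('side','s6.png')
cv2.imwrite('pics/c6.png',cv2.resize(cv2.imread('pics/s6.png')[130:240,170:340],None,fx=4,fy=4))
```

```text
[478.991165    37.68932357  44.88908762] [-9.43273981 -0.42074616 22.4020342 ]
```

View pics/c6.png

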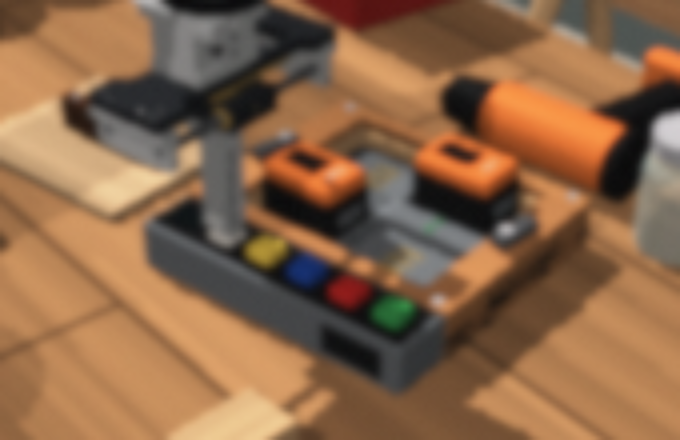

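The finger is on the white key and it is fully down, at 44.9 mm with 22 N. Both packs are seated. Next is yellow.

Call:
jog_arm(plan=[0, 0, 0.015, 0, 0, 0, 0, 0, 0.03, 0, 0, 0, 0, 0, 0.03, 0, 0, 0, 0.0076, -0.0372, 0.03, 0, 0, 0, 0.0076, -0.0372, 0.03, 0, 0, 0, 0.0076, -0.0372, 0.03, 0, 0, 0, 0.0076, -0.0372, 0.017, 0, 0, 0, 0.0076, -0.0372, 0.01, 0, 0, 0, 0.0076, -0.0372, 0.004, 0, 0, 0, 0.0076, -0.0372, 0.0003, 0, 0, 0, 0.0076, -0.0372, 0.0003, 0, 0, 0, 0.0076, -0.0372, 0.0003, 0, 0, 0])

```text
clock: 27.5
eef_pos: [485.7, 1.1, 44.8]
eef_rot: [-3.14, -0.001, 1.772]
wrist_force: [-14.4, 2.3, 27.5]
finger_gap: 0.9
finger_force: 13.7
```

Call:
jog_arm(plan=[0, 0, 0.015, 0, 0, 0, 0, 0, 0.03, 0, 0, 0, 0, 0, 0.03, 0, 0, 0, 0.0076, -0.0372, 0.03, 0, 0, 0, 0.0076, -0.0372, 0.03, 0, 0, 0, 0.0076, -0.0372, 0.03, 0, 0, 0, 0.0076, -0.0372, 0.017, 0, 0, 0, 0.0076, -0.0372, 0.01, 0, 0, 0, 0.0076, -0.0372, 0.004, 0, 0, 0, 0.0076, -0.0372, 0.0, 0, 0, 0, 0.0076, -0.0372, 0.0, 0, 0, 0, 0.0076, -0.0372, 0.0, 0, 0, 0])

```text
clock: 28.7
eef_pos: [493.4, -36.1, 44.8]
eef_rot: [-3.141, -0.001, 1.771]
wrist_force: [-15.7, 3.4, 26.2]
finger_gap: 0.5
finger_force: 13.3
```

Call:
jog_arm(plan=[0, 0, 0.01, 0, 0, 0, 0, 0, 0.03, 0, 0, 0, 0, 0, 0.03, 0, 0, 0, 0, 0, 0.03, 0, 0, 0, 0, 0, 0.017, 0, 0, 0, 0, 0, 0.01, 0, 0, 0, 0, 0, 0.004, 0, 0, 0, 0, 0, 0, 0, 0, 0, 0, 0, 0, 0, 0, 0, 0, 0, 0, 0, 0, 0])

```text
clock: 29.7
eef_pos: [493.2, -36.6, 44.7]
eef_rot: [-3.14, -0.001, 1.771]
wrist_force: [-16.6, 1.7, 30.9]
finger_gap: 0.8
finger_force: 15.2
```

Call:
jog_arm(plan=[0, 0, 0.015, 0, 0, 0, 0, 0, 0.04, 0, 0, 0, 0, 0, 0.04, 0, 0, 0, 0.0152, -0.0744, 0.04, 0, 0, 0, 0.0152, -0.0744, 0.04, 0, 0, 0, 0.0152, -0.0744, 0.04, 0, 0, 0, 0.0152, -0.0744, 0.04, 0, 0, 0, 0.0152, -0.0744, 0.017, 0, 0, 0, 0.0152, -0.0744, 0.01, 0, 0, 0, 0.0152, -0.0744, 0.004, 0, 0, 0, 0.0152, -0.0744, 0.0, 0, 0, 0, 0.0152, -0.0744, 0.0, 0, 0, 0, 0.0152, -0.0744, 0.0, 0, 0, 0])

```text
clock: 31.0
eef_pos: [508.8, -110.4, 45.0]
eef_rot: [-3.141, -0.001, 1.772]
wrist_force: [-10.1, 5.3, 17.1]
finger_gap: 0.3
finger_force: 8.7
```

Call:
jog_arm(plan=[0, 0, 0.015, 0, 0, 0, 0, 0, 0.05, 0, 0, 0, 0, 0, 0.1, 0, 0, 0, -0.1, 0, 0.15, 0, 0, 0, -0.1, 0, 0.15, 0, 0, 0, -0.12, 0, 0.15, 0, 0, 0, -0.12, 0, 0.15, 0, 0, 0, -0.12, 0, 0.15, 0, 0, 0])

```text
clock: 31.8
eef_pos: [389.4, -111.1, 194.4]
eef_rot: [3.14, 0.001, 1.771]
wrist_force: [0.4, 0.1, -0.3]
finger_gap: 0.7
finger_force: 0.0
```

Run:
```python
from m import *
shot('side','s7.png');im,d=shot('top','t7.png');W=pts(cal('top'),d);c=cal('top')
hsv=cv2.cvtColor(im,cv2.COLOR_RGB2HSV);m=cv2.inRange(hsv,(5,150,150),(20,255,255));m[:118]=0;m[235:]=0;m[:,:205]=0;m[:,295:]=0
m=cv2.morphologyEx(m,cv2.MORPH_CLOSE,np.ones((7,7)))
for k in cv2.findContours(m,0,2)[0]:
    if cv2.contourArea(k)>200:
        q=np.zeros_like(m);cv2.drawContours(q,[k],-1,1,-1);q=cv2.erode(q,np.ones((3,3)));print(cv2.minAreaRect(plane(c,k[:,0],72)[:,:2].astype(np.float32)),np.median(W[q>0][:,2]))
im=np.hstack([cv2.resize(cv2.imread('pics/s7.png')[100:250,150:330],(400,333)),cv2.resize(cv2.imread('pics/t7.png')[100:250,100:310],(400,333))])
cv2.imwrite('pics/c7.png',im)
```

```text
((555.2911987304688, 33.44648361206055), (44.595096588134766, 66.70188903808594), 12.246006965637207) 72.45406034284929
((653.7662963867188, -26.82672119140625), (45.08756637573242, 66.61895751953125), 11.729290008544922) 72.27474392056934
```

View pics/c7.png

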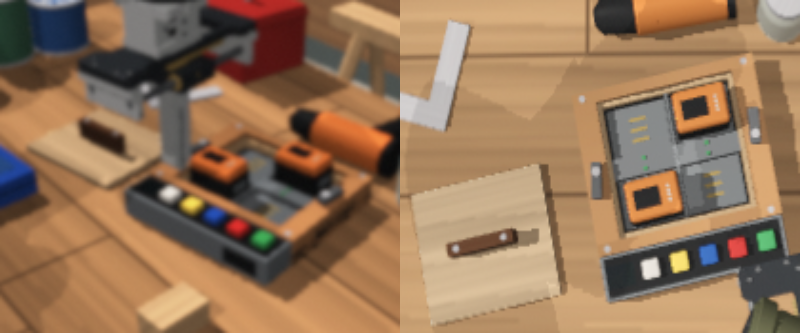

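Both packs sit flat with their tops at 72 mm, which is the 20 mm deck plus the 52 mm pack. The keys are back up, the panel lies flat and the turn buttons are aside.

```bash
python3 -c "
from cell import manip; print(manip.sign_off())"
```

```text
the job is handed in; nothing more can be done
None
```

The job is handed in with no verdict returned: turn buttons aside, panel flat on the boards handle up, the two packs found seated in their own bays, keys pressed white, yellow, blue, blue, green, and red left alone.

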